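# Reset the portion stop of a cheese board

## Task

Set the cheese portioning board to the size marked by the green tag: pull the red-knobbed pin up out of the rail, slide the blue stop along until its hole stands over the rail hole beside the green tag, and push the pin fully home there so that its detent holds it. Then slide the cheese log along its trough until its end rests against the stop, and leave the cheeses and the price card round the board where they are.

Things in the scene. Friction and masses are not known exactly. Their poses are not given: they have to be found in the camera images.
- board: Portioning board, fixed in a run: white, 124 mm (x) by 295 mm (y), top 20 mm above its origin (at table height), z up; spans x -72..+52, y -120..+175 mm. Along y at x = -40 mm runs an aluminium rail (30 mm wide, top 40 mm above the table) with four upright holes, 11.5 mm wide, 20 mm deep, at y = -15, -40, -65, -90 mm. The log's trough runs along y at x = +20 mm.
- stop (a joint): Position (m) of the blue stop along the board's -y: 0 at the start, its hole over the rail hole at y = -15 mm; 0.025, 0.05, 0.075 over those at y = -40, -65, -90 mm. Without a pin in the rail it slides with about 3 N of friction and stays where left. Travel ends at -0.004 and 0.080.
- stop_hole (a point): Mouth of the stop's own upright through hole (11.5 mm wide), in the middle of the top of its blue carriage, a 36 x 36 x 24 mm block riding on the rail; top 65 mm above the table.
- stop_face (a point): Centre of the steel face of the stop across the trough, 46 mm wide, that the log's end meets; it looks to the board's +y and stands 20 mm to +y of the stop's hole; its top is 62 mm above the table. Axes parallel to the board's.
- pin_grip (a point): Centre of the pin's red knob, a cylinder 24 mm in diameter, 25 mm high, axis z, 69.5 mm above the pin's tip. The pin is loose, 70 g. At home this point is 91.5 mm above the table. Lifting it against the detent takes about 6 to 10 N, then it slides with about 2 N of friction; pressing it down home takes 2 to 6 N.
- pin_tip (a point): Tip of the pin (steel shaft 10 mm thick, tip tapered over 4 mm; z up the shaft). At home it is 18 mm below the rail's top and the flange under the knob rests on the blue carriage. Raised over 18 mm it is clear of the rail, over 43 mm out of the carriage too; raised 20 to 27 mm the carriage can be moved along by it. Spring balls in the carriage snap into its groove at home and else hold it lightly.
- start_hole (a point): Centre of the mouth, at the rail's top, of the rail hole that the pin is in at the start (y = -15 mm).
- green_hole (a point): Centre of the mouth, at the rail's top, of the rail hole beside the green tag: the wanted one. The tags, upright plates 18 mm wide and 17 mm high on the board's robot side, 25 mm from the rail's middle, are one green and two white, one beside each of the holes at y = -40, -65, -90 mm.
- log_mid (a point): Centre of the grey cheese log, 42 mm wide, 38 mm high, 144 mm long along its y, lying along the board's y in the trough: two walls 50 mm apart inside, tops 33 mm and floor 20 mm above the table, from y = -110 to +170 mm.
- log_front (a point): Centre of the log's end (-y) towards the stop.
- log_back (a point): Centre of the log's other end (+y), to push on; the trough is open behind it, but low cheese wheels 35 mm high stand on the table past the board's end.
- drum_mid (a point): Centre of a loose white drum cheese, 62 mm wide and 72 mm high: a bystander.
- brick_mid (a point): Centre of a loose grey truncated-pyramid cheese, 57 x 63 x 54 mm: a bystander.
- half_mid (a point): Centre of a loose half wheel of cheese, 74 x 146 x 36 mm: a bystander.
- card_foot (a point): Centre of the round foot (42 mm) of a loose black price card stand, 106 mm high: a bystander.
Things that resemble listed ones, but are neither listed nor needed, are in the scene too. There is more than one size of the part that bears pin_grip; the job needs the smaller.

How it is judged:
By the outcome, as a careful person would: the job done as asked, in the order asked, and still so for the second after the job is handed in, with the robot touching nothing.
It also fails if it takes over 48 s, if anything falls off the work surface, if the arm or the gripper's body presses on something with over 40 N, if the wrist force passes 120 N, or if a joint passes its speed limit or range.

## Robot

A 6-joint arm with a two-finger parallel gripper is mounted at the origin on a cart in front of the work surface, level with it; the furniture and walls round the work are solid. World frame = base frame: x ahead of the robot, y to its left, z up, the work surface at z = 0. Lengths are in m, angles in rad, forces in N, time in s.
With the tool pointing down it reaches from about 0.275 to 0.875 m from the base axis. Payload 12.5 kg.
Tool frame: the origin (TCP) lies at the very end of the fingers, on their centre line; the grasp point (between the pads) lies 19 mm behind it; x points along the fingers, y is the direction in which the jaws open and shut, and the axes are right-handed (so a half turn about x gives the same grasp; the last joint's range is limited). The gripper opens to 85 mm and grips with 20 to 120 N. Pads are 22 mm wide; open, the fingers measure 114 mm over their backs; the gripper's body (76 mm by 85 mm) begins 54 mm behind the grasp point. The pads swing forward as they close: fully open they stand 13 mm farther back than shut.
Start: joints at [1.236, 0.351, 1.652, -0, 1.139, -0.085], TCP at [0.136, 0.533, 0.231] pointing down, gripper open.
Joint ranges: [-2.75, 2.75], [-0.79, 2.1], [0.01, 2.65], [-1.57, 4.71], [0.07, 3.14], [-2.87, 2.87]. Speed limits (rad/s): [2.22, 2.22, 2.79, 3.14, 3.14, 3.14].

## Interface

Orientations are given as a 3x3 rotation matrix whose columns are the frame's x, y, z axes.
In Python, from bench import manip gives the robot as it stands. Calls block until the motion is done:
- manip.move_ptp(position, orientation): joint-space move of the TCP to a pose.
- manip.move_l(position, attitude=None, max_speed=0.15): straight line of the TCP; attitude=None keeps the orientation; max_speed is the mean speed in m/s.
- manip.move_j(angles): joint-space move.
- manip.set_gripper(opening, effort=None): opening from 0.0 (shut) to 1.0 (fully open); effort is the grip in N (None keeps the last); returns when the fingers have stopped.
- manip.dwell(seconds).
- manip.inverse_kinematics(position, orientation): joint angles nearest the present ones, or None.
- manip.grab_frame(name): name is "side" or "top" or "wrist"; returns (picture, depth): 420x560x3 uint8, red, green, blue; 420x560 float32, m along the optical axis (not along the pixel's ray), 0 where there is no reading.
- manip.get_calibration(name): a dict with "camera_matrix" (3x3 intrinsics, pixels), "R" (3x3) and "t" (3): a world point X has camera coordinates R X + t. Camera axes: x right, y down, z forward; pixel columns grow to the right and rows downward; lengths in m; the calibration is good to about 2 mm. A picture is of the moment at which its call begins: read the wrist's pose just before it. get_calibration takes no time and is no camera call; for the wrist camera it gives the pose at the moment of the call.
A pose or a line that the arm cannot do raises manip.Unreachable and nothing moves.
- manip.sign_off(): hands the job in, once; it reports no verdict.
Trained networks look in the newest picture that a camera, given by its name, has taken for a name from the list of things; names that differ only in an ending like _2 or _b are one class to them, and where a whole thing is asked for, a point or a joint stands for the part that bears it (a point fixed in the world has none). Each returns a list of dicts, best first, with "confidence" (0 to 1); they miss things now and then, are a little off and sometimes report something else, mostly with a low value. They report only what shows in the picture. A call takes as long as a camera call. They do not tell look-alikes from the thing itself.
- manip.look_for(camera, name): "at" ([x, y, z] in m, in world coordinates, good to about 4 mm: the middle of the surface that is visible of it).
Readings, each from a call of its own:
- manip.current_time(): time.
- manip.current_qpos(): joint angles.
- manip.current_joint_vel(): joint speeds.
- manip.current_joint_torque(): joint torques, N m.
- manip.current_ee_pos(): TCP position.
- manip.current_tcp_rot(): TCP orientation.
- manip.current_force(): force on the tool from outside, world axes, zero at the start.
- manip.current_ft_torque(): the same for the moment, N m.
- manip.current_grip_width(): opening from 0.0 (shut) to 1.0 (fully open).
Only numpy, scipy, OpenCV 4.12 (cv2) and the standard library are available. Lean on these libraries where they do the work, as an engineer would, in place of code of your own. Each camera call takes 0.05 s, during which the arm holds its last target.

## Working session

There is one attempt and no reset: what is moved stays moved. The work goes in short steps, each a Python script; the robot and the scene stay as the last script left them, time stands still between calls to the robot, and variables do not carry over. Pictures are saved under pics/ and viewed, and the job is handed in when it is done.

```bash
mkdir -p pics; ls
python3 - <<'E'
from bench import manip
import cv2
print(manip.current_time())
for n in ["top","side","wrist"]:
    p,d=manip.grab_frame(n)
    cv2.imwrite(f"pics/{n}0.png",cv2.cvtColor(p,cv2.COLOR_RGB2BGR))
    c=manip.get_calibration(n); print(n,c["camera_matrix"].round(1).tolist(),c["R"].round(3).tolist(),c["t"].round(3).tolist())
for cam in ["top","side"]:
  for k in ["board","stop_hole","pin_grip","log_mid","stop_face","drum_mid","brick_mid","half_mid","card_foot"]:
    print(cam,k,[(round(x["confidence"],2),[round(float(v),3) for v in x["at"]]) for x in manip.look_for(cam,k)])
print(manip.current_time())
E
```

```text
pics
0.0
top [[452.9, 0.0, 273.5], [0.0, 452.9, 200.9], [0.0, 0.0, 1.0]] [[0.085, -0.996, 0.006], [-0.972, -0.084, -0.22], [0.219, 0.013, -0.976]] [-0.151, 0.617, 1.093]
side [[476.4, 0.0, 288.9], [0.0, 476.4, 209.3], [0.0, 0.0, 1.0]] [[0.857, -0.516, 0.016], [-0.337, -0.582, -0.74], [0.391, 0.628, -0.673]] [-0.611, 0.22, 1.065]
wrist [[349.7, 0.0, 286.8], [0.0, 349.7, 211.0], [0.0, 0.0, 1.0]] [[0.248, 0.969, -0.001], [0.925, -0.236, 0.299], [0.289, -0.075, -0.954]] [-0.549, -0.039, 0.381]
top board [(0.73, [0.561, -0.341, 0.021])]
top stop_hole [(0.91, [0.559, -0.352, 0.062])]
top pin_grip [(0.75, [0.684, -0.274, 0.106])]
top log_mid [(0.78, [0.596, -0.26, 0.055]), (0.16, [0.729, 0.142, 0.037])]
top stop_face [(0.52, [0.535, -0.365, 0.107])]
top drum_mid [(0.92, [0.54, 0.107, 0.069]), (0.48, [0.532, -0.367, 0.103])]
top brick_mid [(0.86, [0.527, 0.204, 0.037])]
top half_mid [(0.59, [0.733, 0.141, 0.034])]
top card_foot [(0.92, [0.756, -0.22, 0.055])]
side board [(0.93, [0.556, -0.372, 0.018])]
side stop_hole [(0.71, [0.549, -0.366, 0.053])]
side pin_grip [(0.68, [0.532, -0.37, 0.1]), (0.53, [0.682, -0.281, 0.089])]
side log_mid [(0.94, [0.595, -0.268, 0.054])]
side stop_face [(0.97, [0.548, -0.361, 0.06]), (0.6, [0.529, -0.368, 0.101])]
side drum_mid [(0.76, [0.532, 0.098, 0.054])]
side brick_mid [(0.71, [0.521, 0.197, 0.029])]
side half_mid [(0.69, [0.72, 0.13, 0.035]), (0.35, [0.543, -0.365, 0.055])]
side card_foot [(0.57, [0.532, -0.374, 0.102]), (0.56, [0.752, -0.229, 0.069])]
1.05
```

View pics/top0.png

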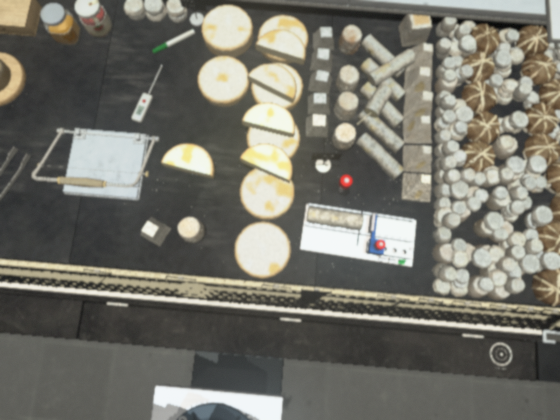

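View pics/side0.png

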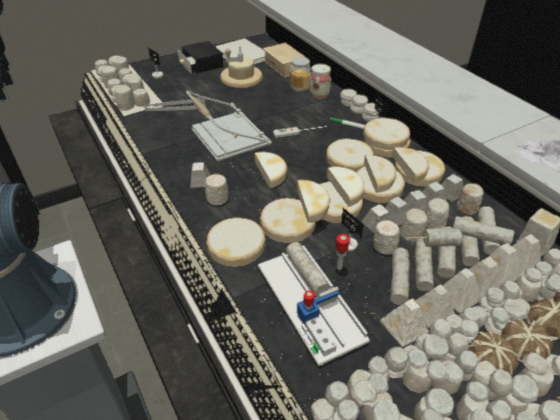

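Run:
```python
import cv2
a=cv2.imread("pics/top0.png")[190:370,340:540]; b=cv2.imread("pics/side0.png")[190:400,280:480]
cv2.imwrite("pics/topc.png",cv2.resize(a,None,fx=3.3,fy=3.3,interpolation=cv2.INTER_CUBIC))
cv2.imwrite("pics/sidec.png",cv2.resize(b,None,fx=2.8,fy=2.8,interpolation=cv2.INTER_CUBIC))
```

```text
(no output)
```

View pics/topc.png

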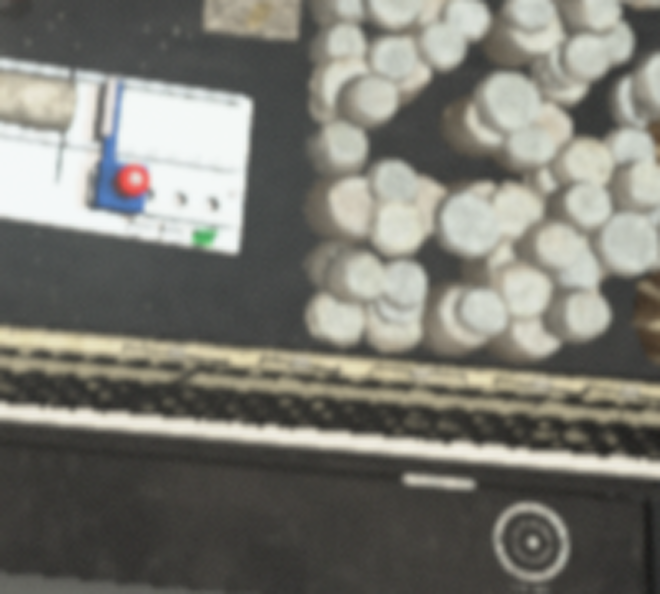

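View pics/sidec.png

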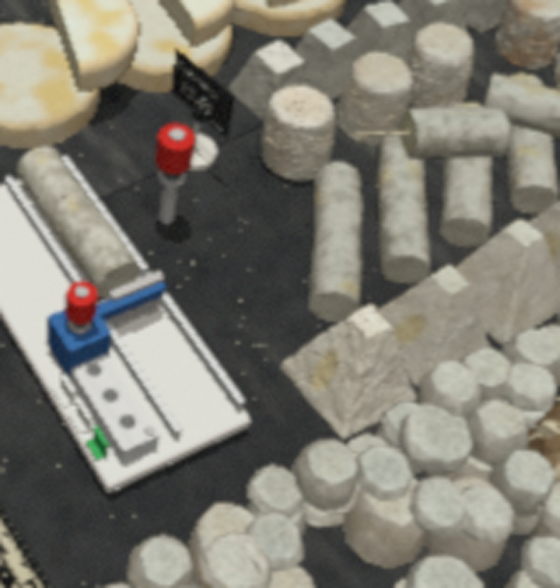

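The top view shows two red knobs. One is on the blue stop at (380,244), which is short and sits in the rail. The other stands on the table at (346,181), is taller, and is the larger look-alike. I choose the one at (380,244). The green tag at (402,262) looks to be beside the last hole (y=-90). The log is at (335,217). Next I fit the board pose and take a close wrist view.

```bash
cat > h.py <<'E'
from bench import manip
import numpy as np, cv2
def cloud(n):
    c=manip.get_calibration(n); p,d=manip.grab_frame(n)
    K=c["camera_matrix"]; v,u=np.mgrid[:420,:560]
    X=np.stack([(u-K[0,2])/K[0,0]*d,(v-K[1,2])/K[1,1]*d,d],-1)
    W=(X-c["t"])@c["R"]; W[d==0]=np.nan
    return p,d,W,c
def save(n,p,s=1): cv2.imwrite(f"pics/{n}.png",cv2.resize(cv2.cvtColor(p,cv2.COLOR_RGB2BGR),None,fx=s,fy=s))
def pix(c,X):
    q=c["R"]@np.asarray(X)+c["t"]; q=c["camera_matrix"]@q; return (q[:2]/q[2])
def fitboard(p,W,ctr=(0.575,-0.33)):
    hsv=cv2.cvtColor(p,cv2.COLOR_RGB2HSV)
    near=np.hypot(W[...,0]-ctr[0],W[...,1]-ctr[1])<0.22
    m=near&(hsv[...,2]>170)&(hsv[...,1]<50)&(W[...,2]>0.012)&(W[...,2]<0.045)
    m=m.astype(np.uint8); k,l,st,_=cv2.connectedComponentsWithStats(m)
    m=l==1+np.argmax(st[1:,4]); P=W[m][:,:2]
    return cv2.minAreaRect((P*1000).astype(np.float32)),m
def red(p,W,zmin=0.07):
    hsv=cv2.cvtColor(p,cv2.COLOR_RGB2HSV)
    m=((hsv[...,0]<8)|(hsv[...,0]>172))&(hsv[...,1]>150)&(hsv[...,2]>80)
    k,l,st,ce=cv2.connectedComponentsWithStats(m.astype(np.uint8))
    return [(st[i,4],ce[i].round(),np.nanmedian(W[l==i],0).round(4),np.nanpercentile(W[l==i],[3,97],axis=0).round(4).tolist()) for i in range(1,k) if st[i,4]>20]
def T(b,yaw):
    # board frame -> world
    return lambda x,y,z=0: np.array([b[0]+x*np.cos(yaw)-y*np.sin(yaw),b[1]+x*np.sin(yaw)+y*np.cos(yaw),z])
E
python3 - <<'E'
from h import *
for n in ["top","side"]:
    p,d,W,c=cloud(n)
    r,m=fitboard(p,W); print(n,r,m.sum())
    for q in red(p,W): print(q)
    hsv=cv2.cvtColor(p,cv2.COLOR_RGB2HSV)
    g=(abs(hsv[...,0].astype(int)-65)<18)&(hsv[...,1]>120)&(np.hypot(W[...,0]-.55,W[...,1]+.37)<.2)
    print("green",np.nanmedian(W[g],0),g.sum())
R=manip.current_tcp_rot(); print(R.round(3))
E
```

```text
top ((568.1351318359375, -326.8939208984375), (295.4720764160156, 122.40457153320312), 86.0599365234375) 3841
(np.int32(89), array([345., 181.]), array([ 0.6848, -0.2727,  0.1077]), [[0.6741, -0.287, 0.1003], [0.7007, -0.2602, 0.1117]])
green [ 0.50572742 -0.4404346   0.02376184] 6
side ((564.4146728515625, -414.8647766113281), (113.65762329101562, 122.50361633300781), 86.08040618896484) 1792
(np.int32(175), array([342., 243.]), array([ 0.6836, -0.2797,  0.1014]), [[0.6754, -0.2876, 0.0028], [0.7643, -0.1936, 0.1097]])
(np.int32(107), array([309., 298.]), array([ 0.5346, -0.3714,  0.1006]), [[0.5273, -0.3768, 0.0369], [0.5812, -0.3264, 0.1058]])
green [ 0.50922728 -0.43881412  0.03075106] 37
[[ 0.     0.247  0.969]
 [-0.     0.969 -0.247]
 [-1.     0.     0.   ]]
```

The board fit gives 295 x 122 mm (true 295 x 124), yaw -3.94° and origin about (0.576, -0.355). The green tag comes out at board (-63, -89), so the target is the hole at y=-90. Now the close view.

```bash
cat >> h.py <<'E'
def Rd(yaw): # tool down, jaws along board y
    y=np.array([-np.sin(yaw),np.cos(yaw),0]); x=np.array([0,0,-1.]); return np.stack([x,y,np.cross(x,y)],1)
YAW=np.deg2rad(-3.94); B=(0.5762,-0.3550)
E
python3 - <<'E'
from h import *
t=T(B,YAW); R=Rd(YAW)
q=manip.inverse_kinematics(t(-30,0)*0+t(-.035,-.03,.22),R); print(q)
manip.move_ptp(t(-.035,-.03,.22),R)
print(manip.current_time(),manip.current_qpos().round(3))
p,d,W,c=cloud("wrist"); save("w1",p)
for q in red(p,W): print(q)
r,m=fitboard(p,W); print(r)
for k in ["start","h"]: pass
for n,x,y,z in [("start",-.04,-.015,.0915),("g",-.04,-.09,.04),("h65",-.04,-.065,.04),("h40",-.04,-.04,.04)]:
    print(n,t(x,y,z).round(4),pix(c,t(x,y,z)).round(1))
for k in ["pin_grip","log_mid","stop_face","log_back","log_front"]:
    print(k,[(round(x["confidence"],2),[round(float(v),4) for v in x["at"]]) for x in manip.look_for("wrist",k)])
print(manip.current_time())
E
```

```text
[-6.87400467e-01  5.64765900e-01  1.34868341e+00 -4.44089210e-16
  1.22814334e+00 -2.18943082e+00]
4.6333 [-0.686  0.565  1.349  0.     1.228 -2.189]
(np.int32(658), array([307., 196.]), array([ 0.5323, -0.366 ,  0.104 ]), [[0.5249, -0.3757, 0.0893], [0.5455, -0.3556, 0.1055]])
(np.int32(107), array([402., 354.]), array([ 0.6874, -0.288 ,  0.1019]), [[0.5246, -0.352, 0.0826], [0.6934, -0.2855, 0.2945]])
((543.69580078125, -259.18719482421875), (166.47650146484375, 63.26157760620117), 85.56441497802734)
start [ 0.5353 -0.3672  0.0915] [304.9 194.5]
g [ 0.5301 -0.442   0.04  ] [222.7 180.6]
h65 [ 0.5318 -0.4171  0.04  ] [249.2 180.6]
h40 [ 0.5335 -0.3922  0.04  ] [275.7 180.6]
pin_grip [(0.74, [0.5308, -0.3681, 0.1076]), (0.66, [0.6882, -0.287, 0.0885])]
log_mid [(0.61, [0.5938, -0.2579, 0.053])]
stop_face [(0.72, [0.5448, -0.3613, 0.0609])]
log_back [(0.79, [0.5939, -0.2549, 0.0551])]
log_front [(0.95, [0.5958, -0.2633, 0.0543])]
4.9333
```

View pics/w1.png

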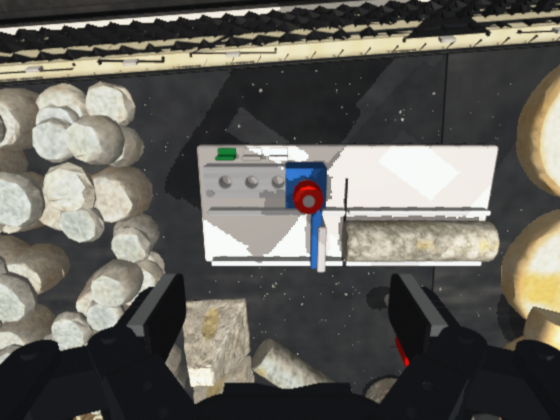

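The wrist view shows the holes at about (225,181), (251,181) and (279,181). The green tag at (227,154) is beside the leftmost one, i.e. the last (y=-90). The pin's knob is at (308,200) on the blue carriage. The predictions were 2–3 px off, so I refine.

Run:
```python
from h import *
p,d,W,c=cloud("wrist")
def ray(u,v,z):
    K=c["camera_matrix"]; r=c["R"].T@np.array([(u-K[0,2])/K[0,0],(v-K[1,2])/K[1,1],1]); C=-c["R"].T@c["t"]
    return C+r*(z-C[2])/r[2]
def loc(P):
    D=P[:2]-np.array(B); co,s=np.cos(YAW),np.sin(YAW); return np.round([1000*(D@[co,s]),1000*(D@[-s,co])],1)
g=cv2.cvtColor(p,cv2.COLOR_RGB2GRAY)
for u,v in [(225,181),(251,181),(279,181)]:
    w=g[v-9:v+10,u-9:u+10].astype(float); bg=np.median(w); k=np.clip(bg-25-w,0,None); yy,xx=np.mgrid[-9:10,-9:10]
    uu,vv=u+(k*xx).sum()/k.sum(),v+(k*yy).sum()/k.sum(); P=ray(uu,vv,.04); print("hole",round(uu,1),round(vv,1),P.round(4),loc(P),W[int(v-9),u].round(4))
P=ray(308.5,201,.104); print("knobtop",P.round(4),loc(P))
# knob top via depth
m=(abs(W[...,2]-.104)<.004)&(np.hypot(W[...,0]-.533,W[...,1]+.367)<.025); vv,uu=np.nonzero(m); print(m.sum(),uu.mean(),vv.mean(),np.median(W[m],0), loc(np.mean(W[m],0)))
# log
m=(W[...,2]>.045)&(W[...,2]<.066)&(np.hypot(W[...,0]-.594,W[...,1]+.255)<.11)
Q=W[m]; L=np.array([loc(q) for q in Q]); L=L[(L[:,0]>0)&(L[:,0]<42)]; print("log x,y",np.percentile(L,[1,50,99],axis=0), np.percentile(Q[:,2],98))
cv2.imwrite("pics/w2.png",cv2.resize(cv2.cvtColor(p,cv2.COLOR_RGB2BGR)[130:290,180:360],None,fx=4,fy=3.7,interpolation=cv2.INTER_CUBIC))
```

```text
hole 223.6 183.1 [ 0.5322 -0.4419  0.04  ] [-37.9 -89.7] [ 0.5216 -0.4391  0.0411]
hole 250.1 183.8 [ 0.5346 -0.417   0.04  ] [-37.2 -64.7] [ 0.5235 -0.4151  0.0396]
hole 284.5 183.9 [ 0.537  -0.3846  0.04  ] [-37.  -32.2] [ 0.5252 -0.3889  0.0404]
knobtop [ 0.537  -0.3656  0.104 ] [-38.3 -13.3]
698 308.3381088825215 198.98997134670486 [ 0.53515504 -0.36564579  0.10427572] [-40.  -13.5]
log x,y [[  1.4  -6.1]
 [ 15.9  88.7]
 [ 38.8 168.2]] 0.06276801288609644
```

View pics/w2.png

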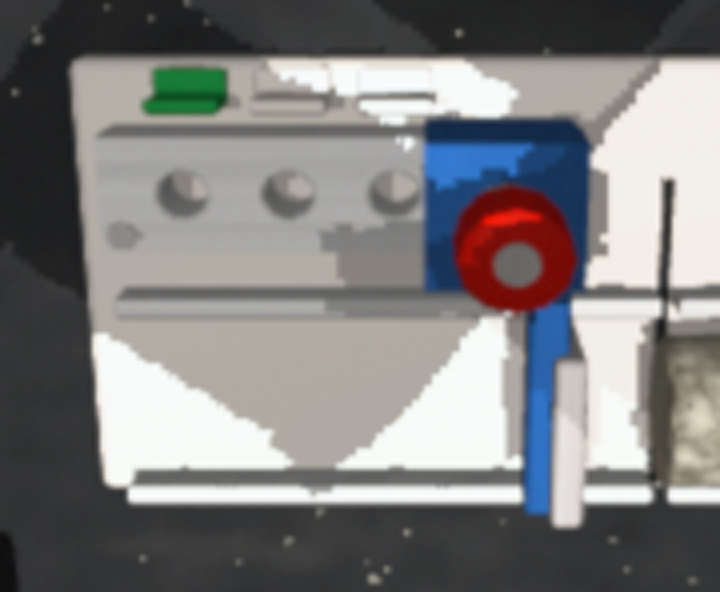

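The crop shows the green tag beside the leftmost hole, and the short knobbed pin on the blue carriage, which confirms both choices. Now the grasp.

Run:
```python
from h import *
t=T(B,YAW); R=Rd(YAW)
manip.move_ptp(t(-.039,-.0138,.135),R)
manip.move_l(t(-.039,-.0138,.0745),max_speed=.12)
f0=manip.current_force(); print("f0",f0.round(2))
manip.set_gripper(0.15,50)
print(manip.current_grip_width(),manip.current_force().round(2),manip.current_ft_torque().round(2),manip.current_ee_pos().round(4))
p,d,W,c=cloud("wrist"); save("w3",p)
print(manip.current_time())
```

```text
f0 [ 0.22 -0.5  -0.68]
0.26163876755197046 [-0.89  1.29  4.25] [ 0.14  0.12 -0.02] [ 0.5365 -0.3661  0.0749]
6.7333
```

View pics/w3.png

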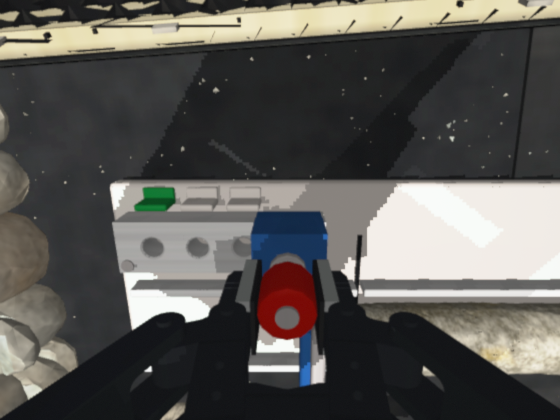

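The grip closed on the knob (width about 22–24 mm, side force about 1 N). Lift by 23 mm.

Run:
```python
from h import *
e=manip.current_ee_pos(); R=Rd(YAW)
for dz in (.008,.0235):
    manip.move_l([e[0],e[1],e[2]+dz],max_speed=.04); print(dz,manip.current_ee_pos().round(4),manip.current_force().round(2),round(manip.current_grip_width(),3))
p,d,W,c=cloud("wrist"); save("w4",p)
for q in red(p,W): print(q)
p,d,W,c=cloud("side"); save("s4",p[180:390,220:480],3)
print(e,manip.current_time())
```

```text
0.008 [ 0.5367 -0.3664  0.0834] [-0.23  0.29  1.81] 0.268
0.0235 [ 0.5367 -0.3664  0.0991] [-1.28 -0.69  1.02] 0.267
(np.int32(3199), array([287., 299.]), array([ 0.53  , -0.366 ,  0.1278]), [[0.525, -0.3761, 0.1096], [0.5452, -0.3565, 0.1294]])
[ 0.53646354 -0.36612339  0.07482839] 7.7333
```

View pics/w4.png

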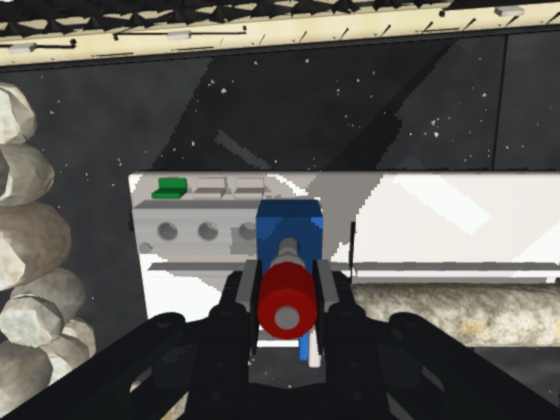

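View pics/s4.png

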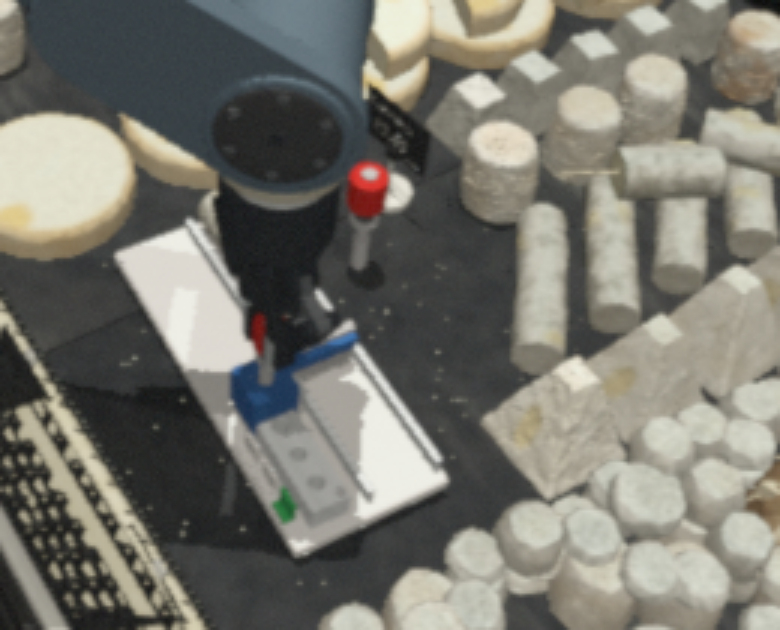

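The pin is up 23.5 mm (knob top from 0.104 to 0.128) with the tip still in the carriage. Slide 75 mm along the board's -y.

Run:
```python
from h import *
t0=T(B,YAW); dirn=np.array([np.sin(YAW),-np.cos(YAW),0])
np.save("e0.npy",[0.53646354,-0.36612339,0.07482839])
e=manip.current_ee_pos()
for s in (.02,.0755):
    tgt=np.array([0.53655,-0.36625,.0985])+dirn*s
    manip.move_l(tgt,max_speed=.06); print(s,tgt.round(4),manip.current_ee_pos().round(4),manip.current_force().round(2),round(manip.current_grip_width(),3))
p,d,W,c=cloud("wrist"); save("w5",p)
p,d,W,c=cloud("side"); save("s5",p[180:390,220:480],3)
print(manip.current_time())
```

```text
0.02 [ 0.5352 -0.3862  0.0985] [ 0.535  -0.3872  0.0983] [-0.3  -2.2  -1.69] 0.257
0.0755 [ 0.5314 -0.4416  0.0985] [ 0.5313 -0.4419  0.0986] [ 0.01 -1.28 -2.69] 0.264
9.3917
```

View pics/w5.png

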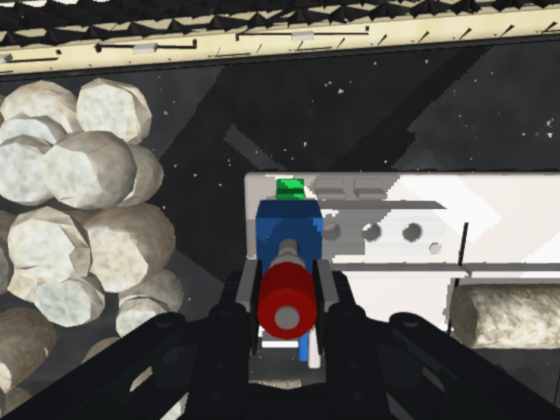

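View pics/s5.png

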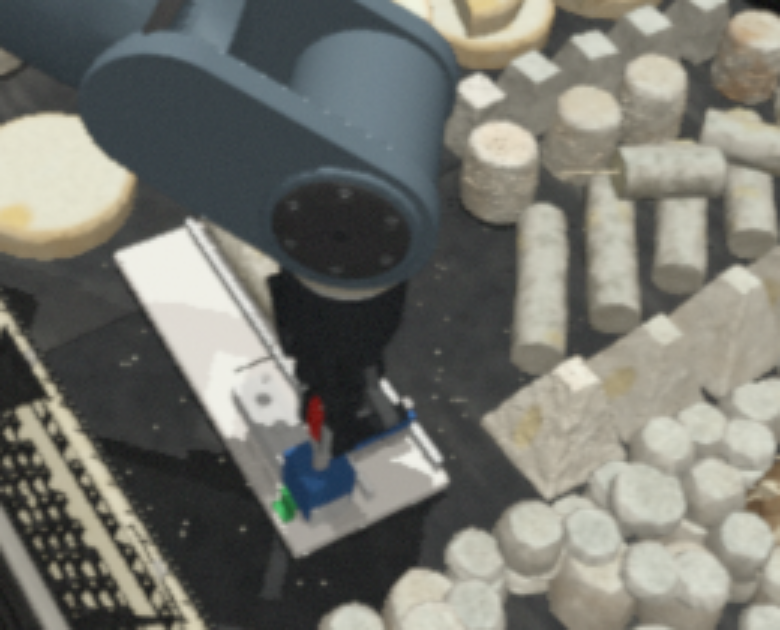

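The carriage moved with the pin and now stands by the green tag at (290,187). Push down in steps, watching the force.

Run:
```python
from h import *
e=manip.current_ee_pos()
for z in (.092,.0895,.087,.084,.080,.077,.0745):
    tg=[0.5314,-0.4416,z]
    manip.move_l(tg,max_speed=.04); f=manip.current_force()
    print(z,manip.current_ee_pos().round(4),f.round(2),round(manip.current_grip_width(),3))
    if f[2]>20: break
print(manip.current_time())
p,d,W,c=cloud("wrist"); save("w6",p)
for q in red(p,W): print(q)
```

```text
0.092 [ 0.5312 -0.4411  0.0912] [ 0.36 -0.43 -2.64] 0.267
0.0895 [ 0.5313 -0.4415  0.0891] [ 0.12 -0.14 -3.25] 0.266
0.087 [ 0.5313 -0.4414  0.0866] [-0.39  0.24 -3.48] 0.265
0.084 [ 0.5313 -0.4414  0.0836] [-0.91  0.53 -2.76] 0.261
0.08 [ 0.5311 -0.4414  0.0793] [ 1.   -0.3  -4.34] 0.259
0.077 [ 0.5312 -0.4414  0.0764] [ 1.19  0.49 -5.94] 0.264
0.0745 [ 0.5315 -0.4416  0.0749] [-0.34  3.98  2.08] 0.263
11.2083
(np.int32(3193), array([287., 299.]), array([ 0.5248, -0.4412,  0.1036]), [[0.5198, -0.4513, 0.0851], [0.5401, -0.4316, 0.1053]])
```

View pics/w6.png

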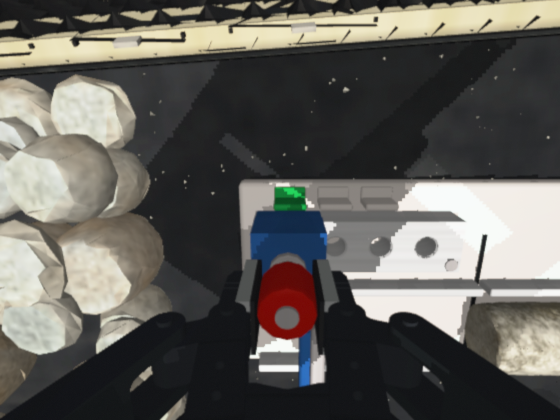

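The knob is back at home height (0.1036 vs 0.104). Press a little further to be sure it is seated, then test the detent with a light upward pull (about 1 mm).

Run:
```python
from h import *
def st(l): print(l,manip.current_ee_pos().round(4),manip.current_force().round(2),round(manip.current_grip_width(),3))
st("now")
for z in (.0735,.0725):
    manip.move_l([0.5314,-0.4416,z],max_speed=.03); manip.dwell(.1); st(z)
    if abs(manip.current_force()[2])>15: break
p,d,W,c=cloud("wrist"); 
for q in red(p,W): print(q)
manip.move_l([0.5314,-0.4416,.0752],max_speed=.03); manip.dwell(.1); st("up")
p,d,W,c=cloud("wrist"); 
for q in red(p,W): print(q)
print(manip.current_time())
```

```text
now [ 0.5316 -0.4416  0.0749] [-1.7   2.83  2.37] 0.269
0.0735 [ 0.5317 -0.4417  0.0748] [-3.67  5.86 10.69] 0.261
0.0725 [ 0.5318 -0.4417  0.0747] [-5.27  7.82 17.75] 0.269
(np.int32(3205), array([287., 299.]), array([ 0.5251, -0.4412,  0.1036]), [[0.52, -0.4514, 0.085], [0.5404, -0.4317, 0.1052]])
up [ 0.5314 -0.4416  0.075 ] [-0.64  3.23  2.57] 0.266
(np.int32(3186), array([287., 299.]), array([ 0.5248, -0.4412,  0.1037]), [[0.5198, -0.4513, 0.0853], [0.5399, -0.4316, 0.1053]])
12.4083
```

It is firmly seated, with the flange stopping an 18 N press. Release, back off and check, then look at the log's back end.

Run:
```python
from h import *
t=T(B,YAW); R=Rd(YAW)
manip.set_gripper(1.0)
manip.move_l([0.5314,-0.4416,.16],max_speed=.15)
p,d,W,c=cloud("wrist"); save("w7",p)
for q in red(p,W): print(q)
manip.move_ptp(t(.01,.13,.19),R)
manip.set_gripper(0.0)
p,d,W,c=cloud("wrist"); save("w8",p)
print(manip.current_time())
for n,P in [("back top",t(.02,.171,.058)),("boardend",t(.052,.175,.02)),("be2",t(-.072,.175,.02)),("front",t(.02,.027,.058))]: print(n,P.round(4),pix(c,P).round(0))
np.save("W8.npy",W)
```

```text
(np.int32(1104), array([286., 228.]), array([ 0.5264, -0.4411,  0.104 ]), [[0.5198, -0.4513, 0.088], [0.5402, -0.4316, 0.1055]])
15.5333
back top [ 0.6079 -0.1858  0.058 ] [337. 211.]
boardend [ 0.6401 -0.184   0.02  ] [334. 231.]
be2 [ 0.5164 -0.1755  0.02  ] [340.  95.]
front [ 0.598  -0.3294  0.058 ] [162. 211.]
```

View pics/w7.png

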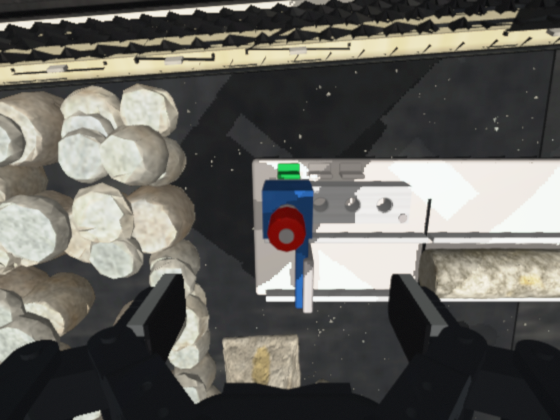

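View pics/w8.png

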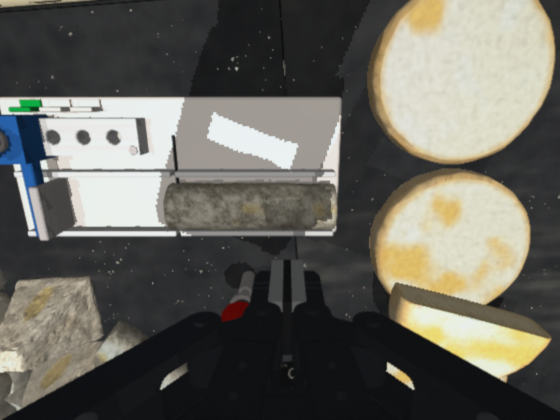

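The first picture shows the pin at home in the carriage at (286,228), by the green tag (288,171). The second shows the log from (165,207) to (336,207), its back end at the board's end, with wheels from about column 370. Check heights before descending behind it.

Run:
```python
from h import *
for n,W in (("w",np.load("W8.npy")),("top",cloud("top")[2])):
    D=W[...,:2]-np.array(B); co,s=np.cos(YAW),np.sin(YAW); x=D@[co,s]; y=D@[-s,co]; z=W[...,2]
    for xa,xb in ((-.03,0),(0,.02),(.02,.04),(.04,.07),(.07,.1)):
        print(n,xa,[ (round(ya,2), round(float(np.nanmax(z[(x>xa)&(x<xb)&(y>ya)&(y<ya+.015)],initial=-1)),3)) for ya in np.arange(.15,.27,.015)])
    m=(z>.04)&(z<.07)&(x>0)&(x<.045)&(y>0)&(y<.2); print("log",np.percentile(x[m],[2,50,98]).round(4),np.percentile(y[m],[1,99]).round(4),np.percentile(z[m],98).round(4))
```

```text
w -0.03 [(np.float64(0.15), 0.275), (np.float64(0.16), 0.277), (np.float64(0.18), 0.278), (np.float64(0.19), 0.003), (np.float64(0.21), 0.002), (np.float64(0.22), 0.034), (np.float64(0.24), 0.036), (np.float64(0.25), 0.036), (np.float64(0.27), 0.036)]
w 0 [(np.float64(0.15), 0.273), (np.float64(0.16), 0.272), (np.float64(0.18), 0.003), (np.float64(0.19), 0.003), (np.float64(0.21), 0.002), (np.float64(0.22), 0.035), (np.float64(0.24), 0.035), (np.float64(0.25), 0.035), (np.float64(0.27), 0.035)]
w 0.02 [(np.float64(0.15), 0.06), (np.float64(0.16), 0.059), (np.float64(0.18), 0.003), (np.float64(0.19), 0.003), (np.float64(0.21), 0.035), (np.float64(0.22), 0.036), (np.float64(0.24), 0.036), (np.float64(0.25), 0.036), (np.float64(0.27), 0.036)]
w 0.04 [(np.float64(0.15), 0.035), (np.float64(0.16), 0.035), (np.float64(0.18), 0.003), (np.float64(0.19), 0.003), (np.float64(0.21), 0.036), (np.float64(0.22), 0.036), (np.float64(0.24), 0.036), (np.float64(0.25), 0.037), (np.float64(0.27), 0.036)]
w 0.07 [(np.float64(0.15), 0.002), (np.float64(0.16), 0.003), (np.float64(0.18), 0.003), (np.float6
[... 807 characters left out ...]
.19), -1.0), (np.float64(0.21), 0.032), (np.float64(0.22), 0.038), (np.float64(0.24), 0.039), (np.float64(0.25), 0.038), (np.float64(0.27), 0.039)]
top 0.04 [(np.float64(0.15), 0.499), (np.float64(0.16), 0.503), (np.float64(0.18), 0.502), (np.float64(0.19), -1.0), (np.float64(0.21), 0.038), (np.float64(0.22), 0.038), (np.float64(0.24), 0.039), (np.float64(0.25), 0.039), (np.float64(0.27), 0.038)]
top 0.07 [(np.float64(0.15), 0.003), (np.float64(0.16), 0.471), (np.float64(0.18), -1.0), (np.float64(0.19), 0.003), (np.float64(0.21), 0.038), (np.float64(0.22), 0.074), (np.float64(0.24), 0.066), (np.float64(0.25), 0.04), (np.float64(0.27), 0.039)]
log [0.0398 0.0398 0.0398] [0.0439 0.0439] 0.0464
```

The space behind the log is clear above the 36 mm wheels, with the log's back at y≈0.17 (board). Descend at y=0.20 to z=0.042 and push.

Run:
```python
from h import *
t=T(B,YAW); R=Rd(YAW); yb=np.array([-np.sin(YAW),np.cos(YAW),0])
manip.move_ptp(t(.018,.203,.11),R)
manip.move_l(t(.018,.203,.042),max_speed=.1)
manip.dwell(.1); f0=manip.current_force(); print("f0",f0.round(2),manip.current_ee_pos().round(4),manip.current_time())
for y in (.19,.17,.14,.11,.097):
    manip.move_l(t(.018,y,.042),max_speed=.05); f=manip.current_force()-f0; print(y,f.round(2),round(float(f@yb),2))
    if f@yb>12: break
p,d,W,c=cloud("wrist"); save("w9",p)
p,d,W,c=cloud("side"); save("s9",p[180:390,220:480],3)
print(manip.current_time())
```

```text
f0 [ 0.06  0.   -0.4 ] [ 0.6086 -0.1539  0.0428] 17.025
0.19 [ 0.09 -1.01 -0.34] -1.0
0.17 [-0.58 -0.22  0.87] -0.26
0.14 [-0.51  0.41  0.36] 0.37
0.11 [-0.12  0.35  1.1 ] 0.34
0.097 [ 0.51  0.41 -0.38] 0.44
19.9917
```

View pics/w9.png

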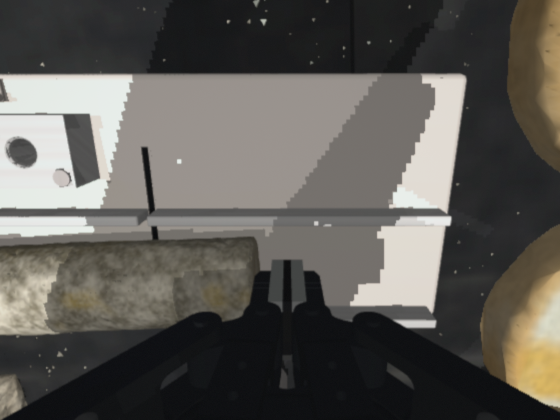

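View pics/s9.png

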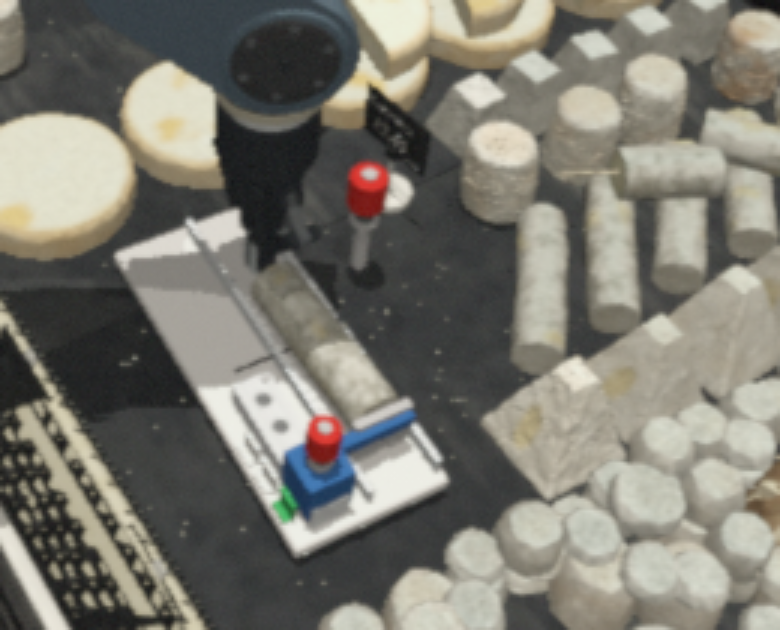

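The log has moved up with the fingers and is nearly at the stop in the side view (375,412). Push the last bit in small steps until contact.

Run:
```python
from h import *
t=T(B,YAW); yb=np.array([-np.sin(YAW),np.cos(YAW),0]); f0=np.array([.06,0,-.4])
y=.097; last=0
while y>.080:
    y-=.0015
    manip.move_l(t(.018,y,.042),max_speed=.03); manip.dwell(.05)
    f=(manip.current_force()-f0)@yb; e=manip.current_ee_pos(); print(round(y,4),round(float(f),2),round(float((e-t(0,0,0))@yb),4))
    if f>8: break
p,d,W,c=cloud("side"); save("s10",p[250:370,270:400],5)
print(manip.current_time())
```

```text
0.0955 -0.84 0.0955
0.094 -0.48 0.0939
0.0925 0.15 0.0924
0.091 1.17 0.0909
0.0895 0.43 0.0894
0.088 1.31 0.0879
0.0865 3.09 0.0867
0.085 8.42 0.086
22.4417
```

View pics/s10.png

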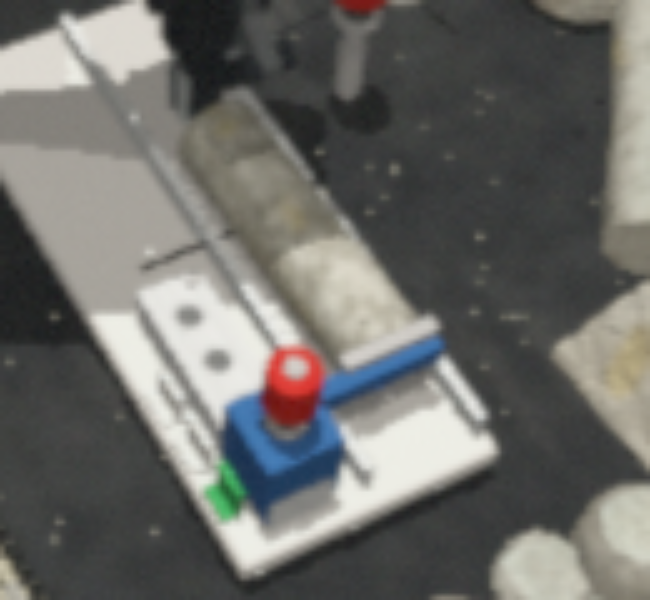

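The force rose to 8 N at y≈0.086, as expected with the log against the stop (5x crop, (390,345)). Back off, lift, and check.

Run:
```python
from h import *
t=T(B,YAW); R=Rd(YAW)
manip.move_l(t(.018,.105,.042),max_speed=.06)
manip.move_l(t(.018,.105,.16),max_speed=.15)
manip.move_ptp(t(.0,-.06,.22),R)
p,d,W,c=cloud("wrist"); save("w11",p)
for q in red(p,W): print(q)
manip.move_ptp(t(-.1,.2,.25),R)
p,d,W,c=cloud("side"); save("s11",p)
for q in red(p,W): print(q)
p,d,W,c=cloud("top"); save("t11",p)
for k in ["drum_mid","brick_mid","half_mid","card_foot"]:
    print(k,[(round(x["confidence"],2),[round(float(v),3) for v in x["at"]]) for x in manip.look_for("top",k)])
print(manip.current_force().round(2),manip.current_time())
```

```text
(np.int32(702), array([244., 154.]), array([ 0.5295, -0.4413,  0.1043]), [[0.5204, -0.4534, 0.0908], [0.541, -0.4326, 0.1058]])
(np.int32(1421), array([453., 317.]), array([ 0.6811, -0.2782,  0.1045]), [[0.6735, -0.2882, 0.0363], [0.7554, -0.2291, 0.1086]])
(np.int32(175), array([342., 243.]), array([ 0.6835, -0.2791,  0.1019]), [[0.6749, -0.2874, 0.0018], [0.7642, -0.1947, 0.1095]])
(np.int32(108), array([328., 327.]), array([ 0.5284, -0.4491,  0.1014]), [[0.522, -0.4544, 0.0851], [0.5418, -0.4353, 0.1061]])
drum_mid [(0.61, [0.543, 0.104, 0.069])]
brick_mid [(0.7, [0.529, 0.206, 0.034]), (0.5, [0.596, -0.362, 0.053])]
half_mid [(0.74, [0.732, 0.139, 0.038])]
card_foot [(0.64, [0.551, -0.375, 0.02]), (0.61, [0.754, -0.221, 0.055])]
[-0.19  0.4   0.55] 26.0333
```

View pics/w11.png

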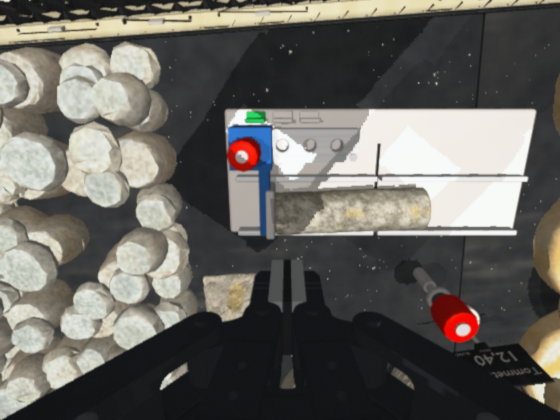

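View pics/s11.png

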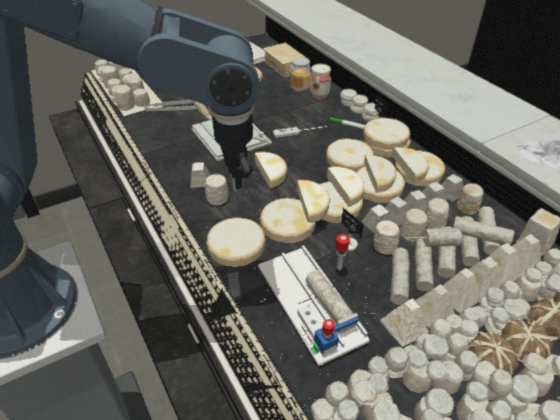

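The wrist view shows the pin at home at (243,155), the stop beside the green tag (256,117), and the log end meeting the face at (273,212). I check that contact once in a close crop.

Run:
```python
import cv2
a=cv2.imread("pics/w11.png")[100:245,220:340]; cv2.imwrite("pics/w12.png",cv2.resize(a,None,fx=4,fy=4,interpolation=cv2.INTER_CUBIC))
```

```text
(no output)
```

View pics/w12.png

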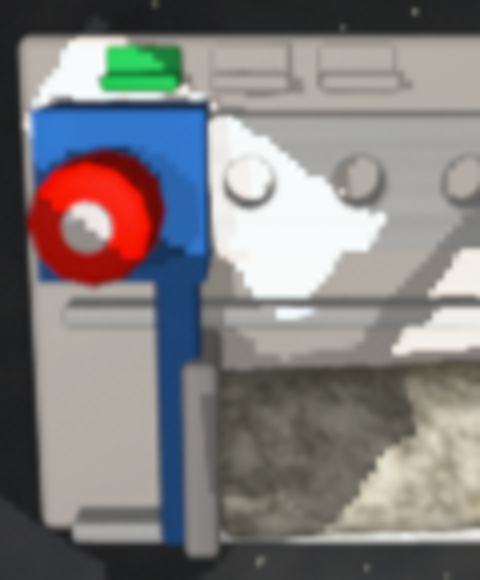

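The crop shows the log's end flush against the steel face at (215,450) with no gap, and three empty holes to the right of the stop. Handing in.

```bash
python3 -c "
from bench import manip
print(manip.sign_off(), manip.current_time())"
```

```text
the job is handed in; nothing more can be done
the job is handed in; nothing more can be done
```

The board is set to the green size, and I handed the job in about 26 s into the robot's clock (limit 48 s). I lifted the small red-knobbed pin 23.5 mm and slid the stop 75 mm to the hole at y = -90 mm, beside the green tag. I then pushed the pin home and slid the log up against the stop.

- **Pin:** the top of the knob is at 0.104 m, the same as at the start, and an 18 N press moved it no further. I tried a light upward pull to test the detent, but it was too weak to prove anything. That the detent holds rests on the height and the firm seat.
- **Log:** the force on the fingers rose to 8 N where the log should meet the stop, and the close crop afterwards shows no gap.
- **Bystanders:** the drum, brick, half wheel and price card were found within about 3 mm of where they started. One detection of the card on the board (confidence 0.61) was false; the side picture shows the card in its place.
- **Disagreement:** the wrist and top cameras differed by about 2–3 mm on where the holes are, so I moved the stop by the known hole spacing from the gripped pin.

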